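# Press a board carrier home on the test rail and hold it

### The arm

A 7-joint arm with a two-finger parallel gripper is mounted at the origin on a cart in front of the work surface, level with it; the furniture and walls round the work are solid. World frame = base frame: x ahead of the robot, y to its left, z up, the work surface at z = 0. Lengths are in m, angles in rad, forces in N, time in s.
With the tool pointing down it reaches from about 0.4 to 0.9 m from the base axis. Payload 5.5 kg.
Tool frame: the origin (TCP) lies midway between the tips of the shut fingers; the grasp point (between the pads) lies 19 mm behind it (manip.grip_depth is the distance from the TCP to the grasp point, in m); z points along the fingers, y is the line along which they close (so a half turn about z gives the same grasp; the last joint's range is limited). The gripper opens to 92 mm and grips with 3 to 60 N. Pads are 19 mm wide; open, the fingers measure 130 mm over their backs; the gripper's body (75 mm by 190 mm) begins 47 mm behind the grasp point.
Start: joints at [-0.949, 0.501, -0.427, 1.55, 0.221, 1.138, -0.21], TCP at [0.228, 0.609, 0.227] pointing down, gripper open.
Joint ranges: [-2.88, 2.88], [-0.31, 2.03], [-1.54, 1.56], [0.2, 2.42], [-1.41, 4.55], [0.19, 2.02], [-2.57, 2.57]. Speed limits (rad/s): [2.57, 2.57, 3.14, 3.14, 3.14, 3.14, 3.14].

### API

Orientations are given as a unit quaternion [x, y, z, w].
In Python, from bench import manip, effector, viewer gives the robot as it stands. Calls block until the motion is done:
- manip.move_pose(position, orientation): joint-space move of the TCP to a pose.
- manip.servo_line(position, ori=None, vel=0.15): straight line of the TCP; ori=None keeps the orientation; vel is the mean speed in m/s.
- manip.movej(angles): joint-space move.
- effector.open_jaws() and effector.close(f_grip=None): open the fingers fully, or close them until they stop; f_grip is the grip in N (None keeps the last).
- manip.sleep(seconds).
- manip.solve_ik(position, orientation): joint angles nearest the present ones, or None.
- viewer.get_image(name): name is "scene" or "top" or "wrist"; returns the picture (384x512x3 uint8, red, green, blue); there is no depth.
- viewer.get_calibration(name): a dict with "vfov" (degrees; the focal length in pixels is half the picture's height over the tangent of half this angle, whatever the lens; pixels are square), "cx", "cy" (the principal point, pixels), "eye" and "attitude" of the camera in the world. Camera axes: x right, y down, z forward; pixel columns grow to the right and rows downward; lengths in m; the calibration is good to about 2 mm. A picture is of the moment at which its call begins: read the wrist's pose just before it. get_calibration takes no time and is no camera call; for the wrist camera it gives the pose at the moment of the call.
A pose or a line that the arm cannot do raises manip.PlanningError and nothing moves.
- manip.hand_in(): hands the job in; it is judged then, once.
Readings, each from a call of its own:
- manip.current_clock(): time.
- manip.current_q(): joint angles.
- manip.current_joint_velocities(): joint speeds.
- manip.current_tau(): joint torques, N m.
- manip.current_tool_pos(): TCP position.
- manip.current_tcp_rot(): TCP orientation.
- manip.current_force(): force on the tool from outside, world axes, zero at the start.
- manip.current_wrist_torque(): the same for the moment, N m.
- manip.current_finger_gap(): finger opening in m.
- manip.current_gripper_force(): force on a finger pad.
Only numpy, scipy, OpenCV 4.12 (cv2) and the standard library are available. Lean on these libraries where they do the work, as an engineer would, in place of code of your own. Each camera call takes 0.05 s, during which the arm holds its last target. There are 200 camera calls.

### The job

Take the long board carrier (the one with the larger board) off the parking rack and hook it over the bar of the test rail, so that it sits on the bar clear of the spring plunger. Then slide it along the bar against the plunger until it meets the two stop pads squarely, without ramming them, and finish while still gripping the carrier and pressing it against the pads; do not let go. Leave the short carrier and the other things on the bench where they are.

Things in the scene. Friction and masses are not known exactly. Their poses are not given: they have to be found in the camera images.
- test_rail: Fixed test rail: base plate 90 x 320 x 10 mm, above it a level square bar 16 x 16 mm along its y axis (x = 0). Origin: centre of underside, z up. Bar top 118 mm above the origin, free from y = -145 mm (end post, no wider or higher than the bar) to the plunger. End block at +y (60 mm wide in x, y 105 to 150 mm, top at 144 mm) bears plunger and stop pads, which face -y: carriers slide towards +y.
- stop_pads: Hard stop: two fixed round steel pads, 13 mm diameter, 10 mm proud of the end block, at x = +18 and -18 mm beside the bar, 11 mm below its top. Origin: in the plane of the pads' faces (fixture y = 95 mm), on the bar's centre line, level with the bar's top; axes as the test rail's. The long carrier is home when its end face lies in this plane, its origin at y = -40 mm.
- plunger (a joint): Spring plunger: steel pin, 12 mm diameter, along the bar, axis 11 mm above the bar's top, sticking out 13 mm beyond the pads' faces to meet the carrier's end. 0 = fully out; grows in m as pushed in towards +y, about 0.013 when the carrier meets the pads (mechanical limit 0.016). Spring force 2 N at 0, 500 N/m more, so about 8 N at the pads.
- long_carrier: LONG grey board carrier: 80 mm along y (bar direction), 0.15 to 0.3 kg, larger board (72 mm). Saddle block 48 mm wide (x), 22 mm high, with a through slot along y open below, 24 mm wide. Origin: middle of the slot's roof, which sits on the bar; z up. Cheeks reach 22 mm, the plate behind (+x) 75 mm below it. Grip tab on top, centred: 16 mm (x) x 36 mm (y), 22 to 58 mm above origin.
- short_carrier: SHORT grey carrier, same section, tab, origin and axes but 50 mm along y, with the smaller board. It stays on the rack.
- rack: Fixed parking rack: base 80 x 270 mm, level square bar 16 x 16 mm along its y axis on two end posts, bar top 100 mm above the origin (centre of underside). The two carriers hang on it, about 72 mm either side of its middle; which is where varies. Either way round on the test rail is fine.
- flux_jar: Small round jar, 44 mm diameter, 34 mm high, bystander; origin: centre of underside.
- solder_reel: Reel of solder, 49 mm diameter, 30 mm high, bystander; origin: centre of underside.
- film_tape: Roll of tape, 61 mm diameter, 19 mm high, bystander; origin: centre of underside.
- multimeter: Multimeter lying on its back, 138 x 72 x 46 mm, bystander; origin: centre of underside.

How it is judged:
On the way, in this order (a step that is already met when the one before it is completed fails the run):
1. the long carrier sits on the test rail's bar, not yet touching the plunger (x of long_carrier in the frame of test_rail between -0.007 and 0.007 m and z of long_carrier in the frame of test_rail between 0.1145 and 0.122 m and angle between the y axis of long_carrier and the y axis of test_rail, either way round below 0.1 rad and angle between long_carrier's own z axis and vertical below 0.08 rad and y of long_carrier in the frame of test_rail between -0.15 and 0.042 m and value of joint plunger below 0.001 m), for 0.2 s.
2. still on the bar, it pushes the plunger in (x of long_carrier in the frame of test_rail between -0.007 and 0.007 m and z of long_carrier in the frame of test_rail between 0.1145 and 0.122 m and angle between the y axis of long_carrier and the y axis of test_rail, either way round below 0.1 rad and angle between long_carrier's own z axis and vertical below 0.08 rad and value of joint plunger above 0.004 m), for 0.05 s.
At the end, for the whole second after the job is handed in: The long carrier sits on the bar (4 mm in height, 7 mm sideways, 0.1 rad in line, 0.08 rad upright), its end within 2.5 mm of the stop pads and pressing them with over 1 N, plunger in by over 9.5 mm, at rest and still gripped by the fingers, through the final second (x of long_carrier in the frame of test_rail between -0.007 and 0.007 m and z of long_carrier in the frame of test_rail between 0.1145 and 0.122 m and angle between the y axis of long_carrier and the y axis of test_rail, either way round below 0.1 rad and angle between long_carrier's own z axis and vertical below 0.08 rad and y of long_carrier in the frame of stop_pads between -0.0425 and -0.0375 m and value of joint plunger above 0.0095 m and contact force between long_carrier and stop_pads above 1 N and contact force between the fingers and long_carrier above 3 N and linear speed of long_carrier below 0.01 m/s); the arm keeps its last pose, push and grip.
It fails at once if the stop pads are rammed: the carrier presses them with more than 40 N (contact force between long_carrier and stop_pads above 40 N).
It fails at once if the short carrier is moved by more than 20 mm (distance of short_carrier from where it was at the start of the episode above 0.02 m).
It fails at once if one of the other loose things on the bench is moved by more than 25 mm (distance of any of flux_jar, solder_reel, film_tape, multimeter from where it was at the start of the episode above 0.025 m).
It also fails if it takes over 48 s, if anything falls off the work surface, if the arm or the gripper's body presses on something with over 40 N, if the wrist force passes 120 N, or if a joint passes its speed limit or range.

## Working session

There is one attempt and no reset: what is moved stays moved. The work goes in short steps, each a Python script; the robot and the scene stay as the last script left them, time stands still between calls to the robot, and variables do not carry over. Pictures are saved under pics/ and viewed, at most 10 in all, crops included, and the job is handed in when it is done.

```bash
ls; mkdir -p pics
python3 - <<'E'
from bench import manip, effector, viewer
import cv2
for n in ("scene","top","wrist"):
    c=viewer.get_calibration(n); print(n,c)
    cv2.imwrite(f"pics/{n}0.png",viewer.get_image(n)[:,:,::-1])
print(manip.current_tool_pos(),manip.current_tcp_rot(),manip.current_clock(),manip.grip_depth)
E
```

```text
pics
scene {'vfov': 51.85071724599864, 'cx': 255.41873410343925, 'cy': 192.56156812096646, 'eye': array([ 0.11577286, -0.78327739,  0.78376114]), 'attitude': array([ 0.8694336 , -0.21608063,  0.11122476, -0.4301435 ])}
top {'vfov': 42.24302839157193, 'cx': 252.85333487016783, 'cy': 200.2355007860787, 'eye': array([ 0.42057869, -0.09448248,  1.54987168]), 'attitude': array([-0.69550968,  0.71645293, -0.01401946,  0.05258277])}
wrist {'vfov': 66.76252778453407, 'cx': 258.431392110187, 'cy': 194.41157776193924, 'eye': array([0.15652958, 0.63457097, 0.38545543]), 'attitude': array([0.81368417, 0.56352076, 0.08008108, 0.11810778])}
[0.22807659 0.60810171 0.22592223] [ 1.78414488e-01  9.83955140e-01 -7.23621234e-04 -1.71859419e-04] 0.15 0.0188
```

View pics/scene0.png

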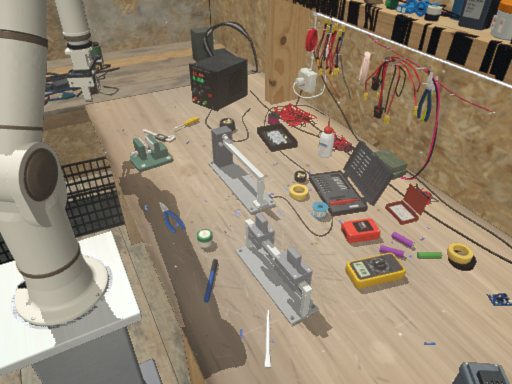

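View pics/top0.png

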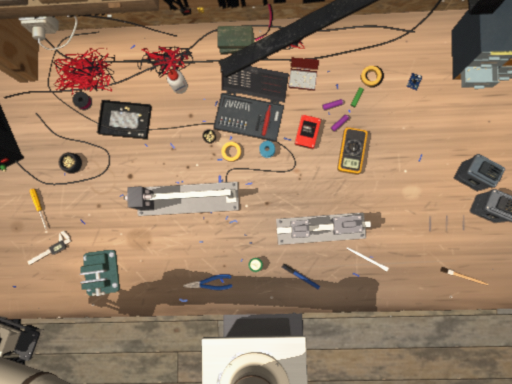

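The scene view shows the rack in front with two carriers around (262,245) and (290,275), and the test rail behind with its end block at (222,140). In the top view the rail is at about (185,197) with the end block at its left, +y end. The rack is at about (322,228).

```bash
cat > h.py <<'E'
import numpy as np, cv2
from scipy.spatial.transform import Rotation as R
def ray(c,u,v):
    f=192/np.tan(np.radians(c["vfov"]/2))
    d=R.from_quat(c["attitude"]).apply([(u-c["cx"])/f,(v-c["cy"])/f,1.0]); return np.array(c["eye"]),d
def onplane(c,u,v,z):
    e,d=ray(c,u,v); return e+d*(z-e[2])/d[2]
def proj(c,p):
    f=192/np.tan(np.radians(c["vfov"]/2))
    q=R.from_quat(c["attitude"]).inv().apply(np.array(p)-c["eye"]); return q[:2]/q[2]*f+[c["cx"],c["cy"]]
E
python3 - <<'E'
from h import *
from bench import viewer
c=viewer.get_calibration("top")
for n,u,v,z in [("rack base BL",277,222,0.0),("rack BR",278,244,0),("rack",368,235,0),("rack",365,213,0),("rail",240,182,.01),("rail",239,210,.01),("rail",130,215,.01)]:
    print(n,onplane(c,u,v,z).round(3))
im=cv2.imread("pics/top0.png")
a=cv2.resize(im[170:255,115:275],(800,425),interpolation=cv2.INTER_CUBIC)
a=cv2.resize(im[165:255,115:245],None,fx=4,fy=4,interpolation=cv2.INTER_CUBIC)
b=cv2.resize(im[200:255,265:390],None,fx=4,fy=4,interpolation=cv2.INTER_CUBIC)
o=np.zeros((580,520,3),np.uint8); o[:360,:520]=a; o[360:580,:500]=b
cv2.imwrite("pics/topcrop.png",o)
E
```

```text
rack base BL [ 0.498 -0.085  0.   ]
rack BR [ 0.43  -0.086  0.   ]
rack [ 0.45  -0.363  0.   ]
rack [ 0.518 -0.358  0.   ]
rail [0.626 0.026 0.01 ]
rail [0.538 0.032 0.01 ]
rail [0.533 0.377 0.01 ]
```

View pics/topcrop.png

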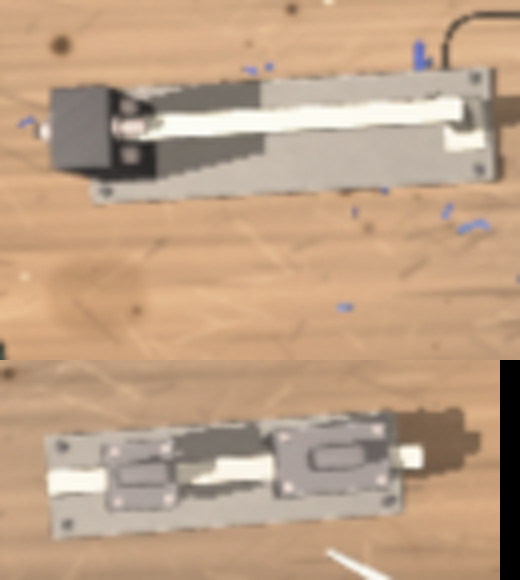

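The crop shows the long carrier at the right (-y) end of the rack, with its tab at full-image pixel (348,225), and the short one at the left. The rail's plunger and pads face right (-y). Next I'll take closer wrist views.

```bash
cat >> h.py <<'E'
def down(yaw): # tool z down; tool y along closing dir = carrier x axis (yaw measured of carrier y vs world y)
    return R.from_euler('z',yaw)*R.from_matrix(np.array([[0,1,0],[1,0,0],[0,0,-1.]]))
E
python3 - <<'E'
from h import *
from bench import manip,viewer
t=np.array(manip.current_tool_pos()); Rt=R.from_quat(manip.current_tcp_rot()); c=viewer.get_calibration("wrist")
ct=Rt.inv().apply(c["eye"]-t); Ra=Rt.inv()*R.from_quat(c["attitude"])
ax=Ra.apply([0,0,1]); print("cam in tool",ct.round(4),ax.round(3), Ra.apply([1,0,0]).round(3))
k=0
q0=np.array(manip.current_q())
for name,tgt,yaw in [("rack",[.49,-.29,.14],.07),("rail",[.585,.14,.13],.05)]:
    for flip in (0,np.pi):
        Ro=down(yaw)*R.from_euler('z',flip)
        # TCP such that optical axis hits tgt, TCP height .30
        z=.30; e_off=Ro.apply(ct); a=Ro.apply(ax); ez=z+e_off[2]; s=(tgt[2]-ez)/a[2]
        p=np.array(tgt)-s*a-e_off
        q=manip.solve_ik(p,Ro.as_quat())
        print(name,flip,p.round(3),None if q is None else np.round(q,2))
E
```

```text
cam in tool [ 0.0763 -0.0005 -0.1597] [-0.283 -0.001  0.959] [-0.001  1.     0.001]
rack 0 [ 0.49  -0.272  0.3  ] [-0.    0.27  0.56  1.72 -0.15  1.2   0.67]
rack 3.141592653589793 [ 0.49  -0.308  0.3  ] [-0.4   0.62  1.36  1.69 -0.62  1.36 -2.  ]
rail 0 [0.585 0.161 0.3  ] [-0.21  0.33 -0.13  1.59  0.05  1.22 -0.3 ]
rail 3.141592653589793 [0.585 0.119 0.3  ] [ 0.62  0.64 -1.3   1.59  0.62  1.4   2.45]
```

Run:
```python
from h import *
from bench import manip,viewer
import json
for name,p,yaw in [("rail",[.585,.19,.32],.05),("rack",[.49,-.272,.30],.07)]:
    manip.move_pose(p,down(yaw).as_quat()); manip.sleep(.2)
    c=viewer.get_calibration("wrist"); im=viewer.get_image("wrist")
    json.dump({k:np.array(v).tolist() for k,v in c.items()},open(f"{name}.json","w"))
    cv2.imwrite(f"pics/{name}1.png",im[:,:,::-1])
print(manip.current_clock(),manip.current_tool_pos())
```

```text
4.3833 [ 0.4904927  -0.27120382  0.29993405]
```

View pics/rail1.png

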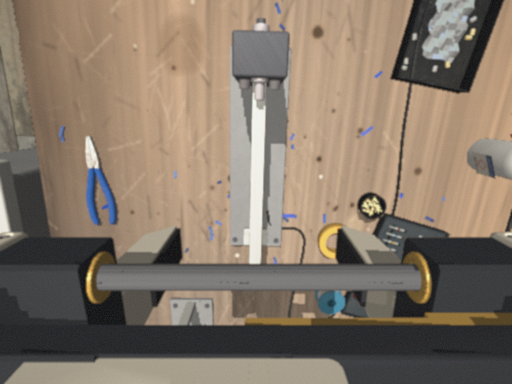

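View pics/rack1.png

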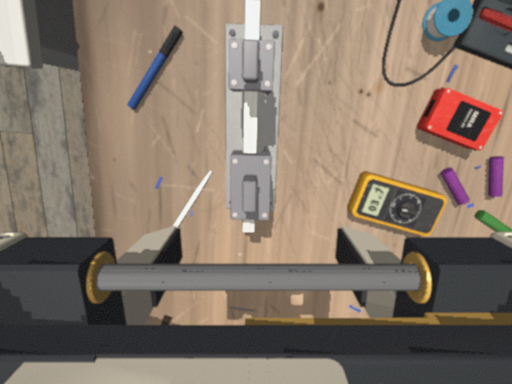

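The rail view shows the end block at (232-288, 32-82), the pads and plunger near (260,88), and the bar running down to about (254,262). The rack view shows the long carrier at (232-270, 153-220) with its tab near (250,195), and the short carrier above it. I'll zoom both for exact pixels.

Run:
```python
import cv2,numpy as np
a=cv2.imread("pics/rack1.png")[140:240,220:285]; b=cv2.imread("pics/rail1.png")[20:120,220:300]
f=lambda x:cv2.resize(x,None,fx=5.5,fy=5.5,interpolation=cv2.INTER_CUBIC)
o=np.hstack([f(a),f(b)])
for i in range(0,100,10): cv2.line(o,(0,int(i*5.5)),(6,int(i*5.5)),(0,0,255),1)
print(o.shape); cv2.imwrite("pics/zoom.png",o)
```

```text
(550, 798, 3)
```

View pics/zoom.png

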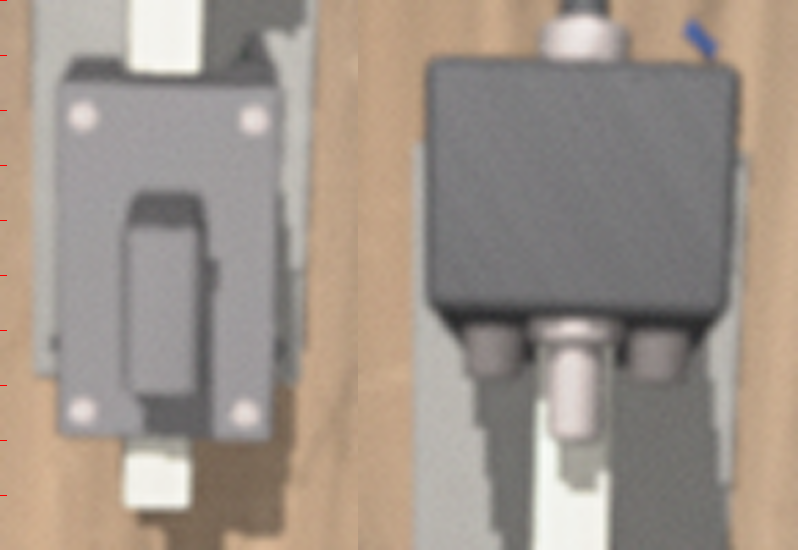

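The zoom shows the long carrier's saddle top with corners at zoom pixels (64,85), (275,85), (57,437) and (270,437). Its tab top has corners at (127,228), (200,228), (127,392) and (196,392). In the right panel the block top spans x 427-740 and y 60-305, and the plunger tip is at (577,438).

Run:
```python
from h import *
import json
rc=json.load(open("rack.json")); rl=json.load(open("rail.json"))
Z=lambda x,y,u0,v0:(u0+(x+.5)/5.5-.5,v0+(y+.5)/5.5-.5)
sad=[onplane(rc,*Z(x,y,220,140),.122) for x,y in [(64,85),(275,85),(270,437),(57,437)]]
tab=[onplane(rc,*Z(x,y,220,140),.158) for x,y in [(127,228),(200,228),(196,392),(127,392)]]
blk=[onplane(rl,*Z(x-357.5,y,220,20),.144) for x,y in [(427,60),(740,60),(727,305),(428,305)]]
for n,P in (("saddle",sad),("tab",tab),("block",blk)):
    P=np.array(P)[:,:2]; a=(P[0]+P[1])/2-(P[2]+P[3])/2
    print(n,"centre",P.mean(0).round(4),"yaw",round(-np.arctan2(a[0],a[1]),4),"len",np.linalg.norm(a).round(4),"w",np.linalg.norm(P[0]-P[1]).round(4),np.linalg.norm(P[2]-P[3]).round(4), "ends y",((P[0]+P[1])/2).round(4),((P[2]+P[3])/2).round(4))
def bar(file,c,v0,v1,z,lo,hi):
    im=cv2.imread(file); hsv=cv2.cvtColor(im,cv2.COLOR_BGR2HSV); pts=[];w=[]
    m=(hsv[...,1]<40)&(hsv[...,2]>215)
    for v in range(v0,v1):
        u=np.flatnonzero(m[v,lo:hi])+lo
        if len(u)>5: 
            L,Rr=[onplane(c,x,v,z)[:2] for x in (u[0]-.5,u[-1]+.5)]; pts.append((L+Rr)/2); w.append(Rr[0]-L[0])
    pts=np.array(pts); k=np.polyfit(pts[:,1],pts[:,0],1); print(file,"n",len(pts),"x=%.4f+%.4f*y"%(k[1],k[0]),"yaw",-np.arctan(k[0]).round(4),"w",np.median(w).round(4),"rms",np.std(pts[:,0]-np.polyval(k,pts[:,1])).round(5),"y",pts[0,1],pts[-1,1])
    return k
k=bar("pics/rail1.png",rl,122,235,.118,235,290)
bar("pics/rack1.png",rc,125,152,.1,235,270)
for x,y,z in [(577,438,.129)]:
    print("plunger tip",onplane(rl,*Z(x-357.5,y,220,20),z).round(4))
for x,y in [(494,378),(658,380)]:
    print("pad face",onplane(rl,*Z(x-357.5,y,220,20),.107).round(4))
```

```text
saddle centre [ 0.4811 -0.2876] yaw 0.0461 len 0.0795 w 0.0446 0.048 ends y [ 0.4793 -0.2479] [ 0.4829 -0.3274]
tab centre [ 0.4813 -0.2869] yaw 0.0502 len 0.0337 w 0.0141 0.0138 ends y [ 0.4805 -0.2701] [ 0.4822 -0.3037]
block centre [0.5792 0.3223] yaw 0.0257 len 0.0427 w 0.0586 0.0582 ends y [0.5787 0.3437] [0.5797 0.301 ]
pics/rail1.png n 113 x=0.5846+-0.0143*y yaw 0.0143 w 0.0153 rms 0.00087 y 0.2510129961836568 0.10417789741949389
pics/rack1.png n 27 x=0.4689+-0.0343*y yaw 0.0343 w 0.0156 rms 0.00015 y -0.21522163408149236 -0.24642739816881384
plunger tip [0.5809 0.2769 0.129 ]
pad face [0.5622 0.289  0.107 ]
pad face [0.5981 0.2904 0.107 ]
```

Run:
```python
from h import *
import json
from bench import viewer
rc=json.load(open("rack.json")); rl=json.load(open("rail.json")); tp=viewer.get_calibration("top")
def fit(P):
    vx,vy,x0,y0=cv2.fitLine(np.array(P,np.float32)*1000,cv2.DIST_HUBER,0,.01,.001).ravel()
    return -np.arctan(vx/vy), lambda y:(x0+vx/vy*(y*1000-y0))/1000
im=cv2.imread("pics/rail1.png"); hsv=cv2.cvtColor(im,cv2.COLOR_BGR2HSV); m=(hsv[...,1]<40)&(hsv[...,2]>215)
L,Rr=[],[]
for v in range(122,228,1):
    u=np.flatnonzero(m[v,235:290])+235
    if v%12==2: print(v,u[0],u[-1],len(u))
    L.append(onplane(rl,u[0]-.5,v,.118)[:2]);Rr.append(onplane(rl,u[-1]+.5,v,.118)[:2])
for n,P in (("L",L),("R",Rr)):
    y,f=fit(P); print("wrist rail",n,y.round(4),f(.3),f(.1))
# top view bars: columns vary along y
im=cv2.imread("pics/top0.png"); hsv=cv2.cvtColor(im,cv2.COLOR_BGR2HSV); m=(hsv[...,1]<50)&(hsv[...,2]>200)
for n,u0,u1,v0,v1,z in (("rail",158,228,186,203,.118),("rack",0,0,0,0,0)):
    if u1==0: continue
    P=[]
    for u in range(u0,u1):
        v=np.flatnonzero(m[v0:v1,u])+v0
        if len(v)>2: P.append(onplane(tp,u,v.mean(),z)[:2])
    y,f=fit(P); print("top",n,len(P),y.round(4),f(.3),f(.1))
# rack base edges in wrist view (z=.01?): carrier + bar end in top & full picture
for n,c,a,b,z in (("rack bar wrist far/near",rc,(252.5,2),(249.2,230),.1),("railbar wrist",rl,(260.5,120),(255,262),.118)):
    A,B=onplane(c,*a,z),onplane(c,*b,z); print(n,A.round(4),B.round(4),-np.arctan((A-B)[0]/(A-B)[1]))
```

```text
122 252 264 13
134 252 263 12
146 252 263 12
158 252 263 12
170 251 262 12
182 251 262 12
194 251 262 12
206 251 261 11
218 250 261 12
wrist rail L 0.0226 0.5718686 0.57638836
wrist rail R 0.0238 0.5869915 0.5917462
top rail 70 0.0308 0.57720727 0.58336693
rack bar wrist far/near [ 0.4707 -0.0862  0.1   ] [ 0.4836 -0.3516  0.1   ] 0.04858171735870112
railbar wrist [0.5834 0.2535 0.118 ] [0.5859 0.0622 0.118 ] 0.012932214517089553
```

Estimates so far:
- **Rail:** yaw about 0.025, pad plane at about (0.5796, 0.290).
- **Long carrier:** at (0.4812, -0.2872), yaw about 0.048.

Next I'll grasp and lift.

Run:
```python
from h import *
from bench import manip,effector,viewer
q=down(.048).as_quat(); x,y=.4812,-.2872
manip.move_pose([x,y,.20],q)
manip.servo_line([x,y,.1245],vel=.1)
print(manip.current_tool_pos(),manip.current_force())
effector.close(45)
print("gap",manip.current_finger_gap(),manip.current_gripper_force(),manip.current_force())
manip.servo_line([x,y,.295],vel=.15); manip.sleep(.2)
print("gap",manip.current_finger_gap(),manip.current_gripper_force(),manip.current_force(),manip.current_tool_pos())
# above rail at fixture y=-0.03
P=np.array([.5796,.290]); yaw=.025; ey=np.array([-np.sin(yaw),np.cos(yaw)])
t=P+ey*(-.03-.095); print("target",t)
manip.servo_line([*t,.295],ori=down(yaw).as_quat(),vel=.25); manip.sleep(.2)
manip.servo_line([*t,.225],vel=.15); manip.sleep(.2)
import json
c=viewer.get_calibration("wrist"); json.dump({k:np.array(v).tolist() for k,v in c.items()},open("held.json","w"))
w=viewer.get_image("wrist")[:,:,::-1]; s=viewer.get_image("scene")[:,:,::-1]
cv2.imwrite("pics/held_w.png",w); cv2.imwrite("pics/held_s.png",s)
b=cv2.resize(s[90:260,170:330],(400,425),interpolation=cv2.INTER_CUBIC); a=cv2.resize(w[60:300,150:370],(390,425),interpolation=cv2.INTER_CUBIC)
cv2.imwrite("pics/held.png",np.hstack([a,b]))
print(manip.current_clock(),manip.current_tool_pos(),manip.current_force(),manip.current_finger_gap())
```

```text
[ 0.48179989 -0.28750961  0.12522466] [ 0.13333066 -0.22958431 -0.14006946]
gap 0.01578355805495791 44.99075531959534 [-0.17669811  0.82802721 -0.25779302]
gap 0.015633834713923125 44.990172386169434 [-1.16485448 -0.22709849 -1.29029255] [ 0.48083442 -0.28701694  0.29411323]
target [0.58272467 0.16503906]
11.5417 [0.58328259 0.16522212 0.22601687] [ 0.05433142  0.50919565 -1.60293671] 0.015702906623829435
```

View pics/held.png

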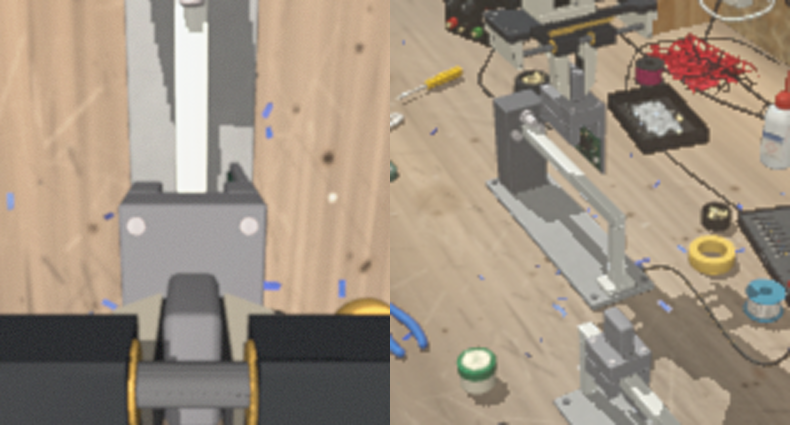

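The carrier is held level above the bar. In the wrist panel its saddle top edge runs (121,203)-(264,200) and the bar spans x 175-207. I'll compute the lateral offset in the wrist image.

Run:
```python
from h import *
import json
c=json.load(open("held.json"))
im=cv2.imread("pics/held_w.png"); hsv=cv2.cvtColor(im,cv2.COLOR_BGR2HSV); m=(hsv[...,1]<40)&(hsv[...,2]>215)
P=[]
for v in range(72,164):
    u=np.flatnonzero(m[v,235:280])+235
    if len(u)>8: P.append((onplane(c,u[0]-.5,v,.118)+onplane(c,u[-1]+.5,v,.118))[:2]/2)
P=np.array(P); k=np.polyfit(P[:,1],P[:,0],1); print("bar yaw",-np.arctan(k[0]),"x at y=.165,.29",np.polyval(k,[.165,.29]),len(P),np.std(P[:,0]-np.polyval(k,P[:,1])))
U=lambda x,y:(150+x*220/390,60+y*240/425)
A,B=[onplane(c,*U(x,y),.2235) for x,y in ((121,203),(264,201))]; M=(A+B)/2
print("carrier end mid",M,"w",np.linalg.norm(A-B),"end-face yaw",np.arctan2((B-A)[1],(B-A)[0]),"bar x there",np.polyval(k,M[1]))
```

```text
bar yaw 0.021411261632327427 x at y=.165,.29 [0.58249969 0.57982287] 90 0.00010841403892256388
carrier end mid [0.58242863 0.20519765 0.2235    ] w 0.0460084227776018 end-face yaw 0.037790621175655154 bar x there 0.5816388758785699
```

Run:
```python
from h import *
from bench import manip,effector
x,y=.5822,.165; q=down(.023).as_quat()
f0=np.array(manip.current_force())
manip.servo_line([x,y,.170],ori=q,vel=.12)
for z in (.163,.157,.151,.147,.1455,.1445,.1437,.1430,.1424,.1418,.1412):
    manip.servo_line([x,y,z],vel=.05); f=np.array(manip.current_force())-f0
    print(z,np.round(manip.current_tool_pos(),4),f.round(2))
    if f[2]>4 or np.hypot(f[0],f[1])>10: break
manip.sleep(.3)
print(manip.current_clock(),manip.current_tool_pos(),np.array(manip.current_force())-f0,manip.current_wrist_torque(),manip.current_finger_gap())
```

```text
0.163 [0.5822 0.1649 0.1631] [0.44 0.35 0.95]
0.157 [0.5818 0.1649 0.1565] [-0.23 -0.26 -0.17]
0.151 [0.5818 0.1648 0.1504] [-0.09 -1.12 -0.17]
0.147 [0.5819 0.1649 0.1466] [-0.04 -1.16  0.16]
0.1455 [0.5822 0.165  0.1454] [-0.02  0.46  0.57]
0.1445 [0.5822 0.165  0.1445] [-0.35 -0.44  0.39]
0.1437 [0.5822 0.165  0.1437] [-0.44 -0.72  0.31]
0.143 [0.5822 0.165  0.1429] [ 0.1  -0.68  0.1 ]
0.1424 [0.5823 0.165  0.1425] [-0.4   0.19 -0.12]
0.1418 [0.5824 0.165  0.1424] [-1.84 -1.69  6.19]
15.025 [0.58236436 0.16502095 0.14244215] [-1.64828814 -1.23891874  6.96693599] [-0.20310269  0.62871132  0.04797317] 0.01581960902407943
```

Seated on the bar with no side load. Now I'll slide it slowly to the pads while watching the force.

Run:
```python
from h import *
from bench import manip,effector
yaw=.023; x0,y0=.5822,.165
X=lambda y:x0-np.tan(yaw)*(y-y0)
def go(y,vel):
    manip.servo_line([X(y),y,.1421],vel=vel)
    f=np.mean([manip.current_force() for _ in range(3)],0); p=manip.current_tool_pos(); return f,np.array(p)
f,p=go(.228,.06); print(.228,p.round(4),f.round(2),manip.current_clock())
y=.228
while y<.258:
    y+=.001 if y<.2459 else .0005
    f,p=go(y,.02); print(round(y,4),p.round(4),f.round(2))
    lag=y-p[1]
    if f[1]<-20 or lag>.0014: break
manip.sleep(.3)
print(manip.current_clock(),manip.current_tool_pos(),manip.current_force(),manip.current_wrist_torque(),manip.current_finger_gap())
```

```text
0.228 [0.5809 0.2294 0.1424] [-0.48 -0.79  5.62] 16.225
0.229 [0.5809 0.2294 0.1424] [ 0.18 -2.14  5.28]
0.23 [0.581  0.2297 0.1425] [-0.01 -2.72  6.52]
0.231 [0.581  0.2305 0.1424] [-0.04 -3.44  6.51]
0.232 [0.5811 0.2315 0.1425] [ 0.77 -3.13  5.22]
0.233 [0.5811 0.2325 0.1425] [ 0.45 -3.69  6.09]
0.234 [0.5811 0.2335 0.1425] [ 0.16 -2.94  6.34]
0.235 [0.5811 0.2345 0.1425] [ 0.08 -2.75  6.4 ]
0.236 [0.5811 0.2355 0.1425] [ 0.39 -3.75  5.99]
0.237 [0.5811 0.2366 0.1425] [ 0.42 -4.58  5.75]
0.238 [0.5811 0.2369 0.1425] [ 0.11 -5.6   7.58]
0.239 [0.5811 0.2372 0.1425] [-0.7  -6.02  7.27]
19.275 [0.58108377 0.23725482 0.14248834] [-0.11915511 -5.16923705  7.01269922] [-1.31383873  0.15191124 -0.00978219] 0.015663336371757507
```

Run:
```python
from h import *
from bench import manip,effector
yaw=.023; x0,y0=.5822,.165
X=lambda y:x0-np.tan(yaw)*(y-y0)
y=.239; H=[]
while y<.262:
    y+=.001
    manip.servo_line([X(y),y,.1421],vel=.02)
    f=np.mean([manip.current_force() for _ in range(3)],0); p=manip.current_tool_pos(); H.append(p[1])
    print(round(y,4),np.round(p,4),f.round(2),np.round(manip.current_wrist_torque(),2))
    if f[1]<-24 or (len(H)>4 and H[-1]>.246 and H[-1]-H[-4]<.0006): break
manip.sleep(.3)
print(manip.current_clock(),manip.current_tool_pos(),manip.current_force(),R.from_quat(manip.current_tcp_rot()).as_matrix()[:,2],manip.current_finger_gap())
```

```text
0.24 [0.5811 0.2378 0.1425] [-0.53 -5.68  8.81] [-1.46  0.19 -0.03]
0.241 [0.5811 0.2386 0.1425] [-0.58 -7.59 10.08] [-1.56  0.22  0.  ]
0.242 [0.5811 0.2392 0.1425] [-1.22 -7.25  8.02] [-1.65  0.26  0.05]
0.243 [0.581  0.24   0.1426] [-1.84 -7.8   7.3 ] [-1.8   0.28  0.04]
0.244 [0.581  0.2406 0.1426] [ -1.24 -10.08   8.56] [-1.94  0.34  0.08]
0.245 [0.581  0.2414 0.1426] [-1.33 -9.83  9.7 ] [-1.99  0.33  0.06]
0.246 [0.581  0.2421 0.1426] [-0.6  -9.68  9.5 ] [-2.17  0.37  0.04]
0.247 [0.581  0.2428 0.1426] [-1.81 -9.77 10.32] [-2.25  0.47  0.09]
0.248 [0.581  0.2435 0.1426] [ -1.92 -10.92  10.53] [-2.39  0.44  0.12]
0.249 [0.581  0.2443 0.1426] [ -2.2  -11.26  11.08] [-2.47  0.48  0.09]
0.25 [0.5809 0.2451 0.1426] [ -0.39 -12.29  11.8 ] [-2.53  0.53  0.12]
0.251 [0.5809 0.2458 0.1426] [ -1.06 -11.56  11.35] [-2.7   0.54  0.09]
0.252 [0.5809 0.2466 0.1427] [ -2.72 -13.13  11.59] [-2.73  0.61  0.1 ]
0.253 [0.5809 0.2472 0.1426] [ -2.21 -13.44  12.45] [-2.89  0.57  0.16]
0.254 [0.5809 0.2479 0.1427] [ -1.58 -13.82  12.57] [-2.95  0.67  0.1 ]
0.255 [0.5809 0.2487 0.1427] [ -2.57 -14.35  13.48] [-3.12  0.73  0.15]
0.256 [0.5809 0.2494 0.1427] [ -2.31 -15.26  13.02] [-3.2   0.72  0.11]
0.257 [0.5809 0.25   0.1427] [ -2.63 -15.93  13.83] [-3.38  0.77  0.14]
0.258 [0.5809 0.2501 0.1428] [ -3.03 -18.08  15.34] [-3.72  0.86  0.2 ]
0.259 [0.5809 0.2502 0.1428] [ -4.45 -18.5   16.82] [-4.15  0.95  0.25]
0.26 [0.581  0.2503 0.1429] [ -4.68 -20.8   17.54] [-4.49  1.12  0.26]
24.825 [0.58094369 0.25026902 0.14284877] [ -4.41533797 -20.89024357  18.56060561] [-0.00180594 -0.01202782 -0.99992603] 0.015687599283112773
```

The actual y stalls at 0.250, the expected home position, while the force keeps rising, so it is against the pads with about 5 N over the spring. I'll take one visual check before handing in.

Run:
```python
from h import *
from bench import manip,viewer
x0,y0=.5822,.165; y=.2615
manip.servo_line([x0-np.tan(.023)*(y-y0),y,.1421],vel=.02); manip.sleep(.3)
print(manip.current_tool_pos(),manip.current_force(),np.abs(manip.current_joint_velocities()).max(),manip.current_gripper_force())
w=viewer.get_image("wrist")[:,:,::-1]; s=viewer.get_image("scene")[:,:,::-1]
b=cv2.resize(s[90:230,180:310],(400,425),interpolation=cv2.INTER_CUBIC); a=cv2.resize(w[80:300,160:360],(390,425),interpolation=cv2.INTER_CUBIC)
cv2.imwrite("pics/end.png",np.hstack([a,b]))
```

```text
[0.5809728  0.25036957 0.14290143] [ -3.93054316 -23.24685541  19.06495448] 0.002378258418489333 45.03704488277435
```

View pics/end.png

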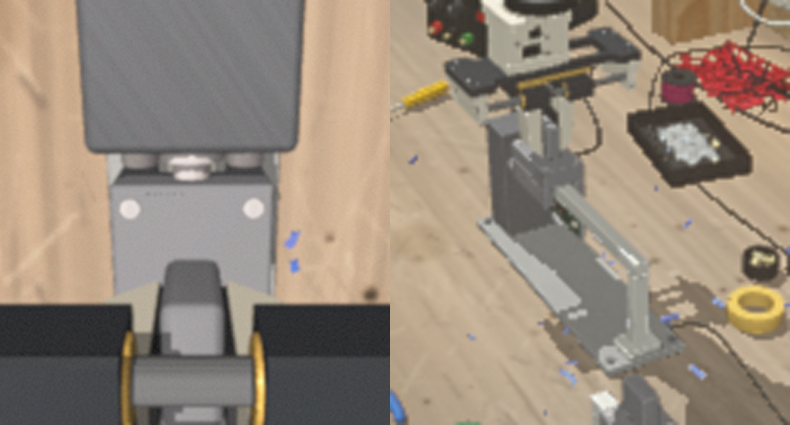

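The picture shows the carrier's end face square against both pads, at about (140,160) and (245,160), with the plunger pushed in and the carrier upright on the bar. Handing in.

```bash
python3 -c "
from bench import manip
print(manip.hand_in(), manip.current_clock())"
```

```text
the job is handed in; nothing more can be done
the job is handed in; nothing more can be done
```

The long carrier is on the test rail, square against both stop pads with an estimated 5–8 N on them and still gripped; I've handed the job in, and no verdict came back.

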